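# Load the battery charger behind its tripped breaker

## Task

Put the loose tool batteries on charge for the night. First press the test button on the breaker box so that its lever drops by itself and the charger is dead; with the lever down, slide the charger's wooden dust cover fully back, slide every battery fully home into a bay of its own, slide the cover fully shut again, and only then lift the breaker lever back up until it stays. Leave the glue bottle, the try square and the oak rail where they are.

Things in the scene. Friction and masses are not known exactly. Their poses are not given: they have to be found in the camera images.
- dock: White charger, fixed, origin on the bench under the middle of its four bay mouths, +x points into the bays. Floor 12 thick, x -82 to 140, 298 wide; open apron before the bays. Bays at y -99, -33, 33, 99: 37 wide channels, walls 36 high, x 0 (flare from -15) to a back stop at +55; roof from x +34, z 36 to 42. Cheeks 60 high at y +-145 from x -14 carry the cover. All mm.
- bay0 (a point): Where a battery's origin lies when it is fully home in the bay on the -y side (dock x = +23 mm, y = -99 mm, on the dock's floor, 12 mm above the bench); axes as the dock's. Home means the battery's front face against the back stop.
- bay1 (a point): The same for the second bay from the -y side.
- bay2 (a point): The same for the third bay.
- bay3 (a point): The same for the bay on the +y side.
- cover (a joint): Plywood dust cover (74 mm deep, 288 mm wide, 6 mm thick, underside 60 mm above the bench): 0 shut over the bays, 0.075 m fully back (slid along the dock's +x, away from the robot). It stays where it is left.
- cover_grip (a point): Top centre of the cover's dark wooden grip bar: 14 mm thick in the dock's x, 70 mm long in y, standing 24 mm above the cover (this point is 90 mm above the bench). It moves with the cover.
- breaker_box: White breaker box, fixed, 120 x 130 x 80 mm high, origin under its centre, front towards -x. On top: a black round button and a lever with a black cross knob.
- test_button (a joint): Black test button, 26 mm across, in a collar on top of the box; 0 out, 0.007 m fully pressed (downwards, about 4.5 N, springs back). Pressing it all the way trips the lever.
- button_top (a point): Centre of the button's top face (95 mm above the bench when out).
- lever (a joint): Breaker lever hinged across the box's y axis: 0 = up (10 degrees past vertical, leaning away from the robot, rests there), 1.396 rad = dropped, sticking out towards -x over the box's front edge, 20 degrees above level. It falls either way from the vertical (0.17 rad).
- lever_tip (a point): Centre of the lever's knob, a 14 mm round bar 26 mm long lying along the box's y axis, 50 mm from the hinge axis; it moves with the lever. Its stem is an 8 mm steel rod.
- lever_hinge (a point): Middle of the lever's hinge axis (86 mm above the bench, 30 mm in front of the box's centre, 30 mm to its +y side). Seen along the box's y axis: tip = hinge + 50 mm * (x: cos(80 deg + q), z: sin(80 deg + q)), q the joint value.
- pack0: Slim black battery with a grey grip rib, lying loose: body 64 x 34 x 22 mm (x, y, z), about 120 g, origin at its underside's centre; its front (copper contact, +x) goes into the bay first. On top a grip rib 24 mm long (x), 12 thick (y), 22 high, centred 16 mm behind the origin (top 44 mm above the underside). May be absent.
- pack1: Slim black battery with a grey grip rib, lying loose: body 64 x 34 x 22 mm (x, y, z), about 120 g, origin at its underside's centre; its front (copper contact, +x) goes into the bay first. On top a grip rib 24 mm long (x), 12 thick (y), 22 high, centred 16 mm behind the origin (top 44 mm above the underside). May be absent.
- pack2: Slim black battery with a grey grip rib, lying loose: body 64 x 34 x 22 mm (x, y, z), about 120 g, origin at its underside's centre; its front (copper contact, +x) goes into the bay first. On top a grip rib 24 mm long (x), 12 thick (y), 22 high, centred 16 mm behind the origin (top 44 mm above the underside). May be absent.
- pack3: Slim black battery with a grey grip rib, lying loose: body 64 x 34 x 22 mm (x, y, z), about 120 g, origin at its underside's centre; its front (copper contact, +x) goes into the bay first. On top a grip rib 24 mm long (x), 12 thick (y), 22 high, centred 16 mm behind the origin (top 44 mm above the underside). May be absent.
- glue_bottle: White glue bottle, 48 mm across, 130 mm high, standing, origin under its centre. Leave alone.
- try_square: Try square lying flat: dark wooden stock 20 x 100 mm with its origin under the stock's centre, steel blade reaching 160 mm to +x. Leave alone.
- oak_rail: Finger-jointed oak rail 30 x 318 x 20 mm long in its y, origin under its middle. Leave alone.
Things that resemble listed ones, but are neither listed nor needed, are in the scene too. What is shaped like the pack1 but turquoise or yellow is not meant.

How it is judged:
By the outcome, as a careful person would: the job done as asked, in the order asked, and still so for the second after the job is handed in, with the robot touching nothing.
Of pack0, pack1, pack2, pack3 only 2 to 4 are there at a start; the rules pass over those that are not, and their reading is None.
At some moment in a run one of pack0, pack1, pack2, pack3 may be knocked a few centimetres aside while the robot is not near it.
Once in a run the grip may slacken for a moment while it holds something.
It also fails if it takes over 210 s, if anything falls off the work surface, if the arm or the gripper's body presses on something with over 40 N, if the wrist force passes 120 N, or if a joint passes its speed limit or range.

## Robot

A 7-joint arm with a two-finger parallel gripper is mounted at the origin on the work surface. World frame = base frame: x ahead of the robot, y to its left, z up, the work surface at z = 0. Lengths are in m, angles in rad, forces in N, time in s.
With the tool pointing down it reaches from about 0.425 to 0.95 m from the base axis. Payload 4.7 kg.
Tool frame: the origin (TCP) lies at the very end of the fingers, on their centre line; the grasp point (between the pads) lies 19 mm behind it; z points along the fingers, y is the line along which they close (so a half turn about z gives the same grasp; the last joint's range is limited). The gripper opens to 87 mm and grips with 3 to 60 N. Pads are 19 mm wide; open, the fingers measure 117 mm over their backs; the gripper's body (75 mm by 190 mm) begins 51 mm behind the grasp point.
Start: joints at [1.232, 0.469, -0.049, 1.532, 0.024, 1.141, -0.082], TCP at [0.206, -0.643, 0.223] pointing down, gripper open.
Joint ranges: [-2.59, 2.59], [-0.33, 1.99], [-1.39, 1.29], [0.1, 2.45], [-1.04, 4.18], [0.21, 1.99], [-2.66, 2.66]. Speed limits (rad/s): [2.57, 2.57, 3.14, 3.14, 3.14, 3.14, 3.14].

## Interface

Orientations are given as a rotation vector (axis times angle).
In Python, from plant import env gives the robot as it stands. The module is installed in compiled form; this text tells all that it offers.
- The arm moves only by the tool send_rows, never from a script. Its argument "series" is text: rows parted by semicolons, each of 6 numbers parted by spaces: the shift along the world's x, y, z in m, then the turn, a rotation vector about the world's x, y, z in degrees. In form: tx ty tz rx ry rz; .... A call has 1 to 12 rows; each row shifts and turns the commanded pose from where the row before left it; what a row does not reach is not made up. A row lasts 1/8 s, in which the tool goes at most 62.5 mm and 10.7 degrees, less where a joint would pass 70% of its speed; a pose out of reach is approached as far as the arm can. A call is refused whole if a number of a shift passes 0.0625 or a number of a turn 10.7, either way. A call with a gripper value outside its range is refused whole. "claw" is the opening, from -1 (shut) to 1 (fully open), set as the call begins (left out, the last holds). The fingers move at their own pace and stop on an object; "force" is the grip in N (left out, the last holds). Time passes only in rows, so rows that do not move let the fingers close. It gives the time, the measured TCP pose, the force, the opening and the grip force at its end, in the units of the state.
- env.state(): the state, without advancing time (a new reading comes with each control period).
- env.read_camera(name): name is "scene" or "top" or "wrist"; returns (picture, depth): 420x560x3 uint8, red, green, blue; 420x560 float32, m along the optical axis (not along the pixel's ray), 0 where there is no reading.
- env.camera_model(name): a dict with "intrinsics" (3x3 intrinsics, pixels), "extrinsics" (4x4, takes a point from camera to world coordinates); the wrist camera has in their place "tool_from_camera" (4x4, takes a point from camera to tool coordinates, whose origin is the TCP and whose axes are the flange's). Camera axes: x right, y down, z forward; pixel columns grow to the right and rows downward; lengths in m; the calibration is good to about 2 mm. A picture is of the moment at which its call begins: read the wrist's pose just before it. camera_model takes no time and is no camera call.
- env.hand_in(): hands the job in; it is judged then, once.
The state is a dict: "clock": time; "qpos": joint angles; "qvel": joint speeds; "tau": joint torques, N m; "eef_pos": TCP position; "eef_rot": TCP orientation; "force": force on the tool from outside, world axes, zero at the start; "torque": the same for the moment, N m; "width": finger opening in m; "gripper_force": force on a finger pad.
Only numpy, scipy, OpenCV 4.12 (cv2) and the standard library are available. Lean on these libraries where they do the work, as an engineer would, in place of code of your own. Each camera call takes 0.05 s, during which the arm holds its last target. There are 200 camera calls.

## Working session

There is one attempt and no reset: what is moved stays moved. The work goes in short steps, Python scripts to look and compute and a tool call to move; the robot and the scene stay as the last step left them, time stands still between calls to the robot, and variables do not carry over. Pictures are saved under pics/ and viewed, at most 14 in all, crops included, and the job is handed in when it is done.

Besides the shell and the picture viewer there is one more tool, called as name(argument=value, ...) on one line, values as JSON. send_rows: Moves the arm, as the interface text tells. Its arguments: {"type":"object","properties":{"series":{"type":"string"},"claw":{"type":"number"},"force":{"type":"number"}},"required":["series"]}

```bash
mkdir -p pics; cat > h.py <<'E'
from plant import env
import numpy as np, cv2
from scipy.spatial.transform import Rotation as R
def cam(n):
    s=env.state(); p,d=env.read_camera(n); m=env.camera_model(n); K=np.array(m["intrinsics"])
    if n=="wrist":
        T=np.eye(4);T[:3,:3]=R.from_rotvec(s["eef_rot"]).as_matrix();T[:3,3]=s["eef_pos"];E=T@np.array(m["tool_from_camera"])
    else: E=np.array(m["extrinsics"])
    return p,d,K,E
def ray(uv,z,K,E):
    uv=np.atleast_2d(np.array(uv,float)); r=np.c_[uv,np.ones(len(uv))]@np.linalg.inv(K).T@E[:3,:3].T
    return E[:3,3]+r*((z-E[2,3])/r[:,2])[:,None]
def cloud(d,K,E):
    v,u=np.mgrid[:d.shape[0],:d.shape[1]]
    P=np.stack([u*d,v*d,d],-1)@np.linalg.inv(K).T
    return P@E[:3,:3].T+E[:3,3]
def save(n,p): cv2.imwrite("pics/"+n+".png",p[...,::-1])
E
python3 - <<'E'
from h import *
for n in("scene","top"):
    p,d,K,E=cam(n);save(n,p);print(K,E)
    np.savez(n,p=p,d=d,K=K,E=E)
print(env.state())
print(env.camera_model("wrist"))
E
```

```text
[[473.80515582   0.         288.34367019]
 [  0.         473.80515582 205.08296257]
 [  0.           0.           1.        ]] [[ 0.76771073  0.52759718 -0.36367768  0.91554948]
 [ 0.6407184  -0.62315026  0.44851274 -0.46034951]
 [ 0.01000822 -0.57734303 -0.81644036  1.04628345]
 [ 0.          0.          0.          1.        ]]
[[435.98949819   0.         277.59125857]
 [  0.         435.98949819 209.7519937 ]
 [  0.           0.           1.        ]] [[ 0.03326672 -0.97398307  0.2241658   0.24126983]
 [-0.99943464 -0.03351201  0.00271127  0.04392726]
 [ 0.00487151 -0.22412926 -0.97454725  1.2232975 ]
 [ 0.          0.          0.          1.        ]]
{'clock': 0.1, 'qpos': array([ 1.23209946,  0.46935358, -0.04860035,  1.53357341,  0.02409673,
        1.14098848, -0.08230496]), 'qvel': array([ 1.59772979e-03, -6.28940849e-04,  3.86364333e-04, -3.34311615e-03,
        6.93747742e-05, -3.94825353e-04, -5.24508653e-04]), 'tau': array([-8.51990376e-05, -5.09168100e+01, -8.15223693e-02, -2.36828917e+01,
       -6.14892994e-02,  3.44290130e-02,  1.11211641e-04]), 'eef_pos': array([ 0.20563739, -0.64235057,  0.22160969]), 'eef_rot': array([-3.10228542e+00, -4.84463354e-01,  5.05367715e-04]), 'force': array([-0.63323251, -0.66729631,  0.65611661]), 'torque': array([-0.01170265, -0.01450238,  0.01295552]), 'gripper_force': 0.0, 'width': 0.08698578832560173}
{'intrinsics': array([[337.85312754,   0.        , 277.93554508],
       [  0.        , 337.85312754, 210.91697317],
       [  0.        ,   0.        ,   1.        ]]), 'tool_from_camera': array([[ 2.88011464e-04, -9.54498670e-01, -2.98215034e-01,
         8.28079116e-02],
       [ 9.99999958e-01,  2.88091706e-04,  4.36876088e-05,
        -6.49310534e-04],
       [ 4.42135134e-05, -2.98215034e-01,  9.54498712e-01,
        -1.62077821e-01],
       [ 0.00000000e+00,  0.00000000e+00,  0.00000000e+00,
         1.00000000e+00]])}
```

View pics/top.png

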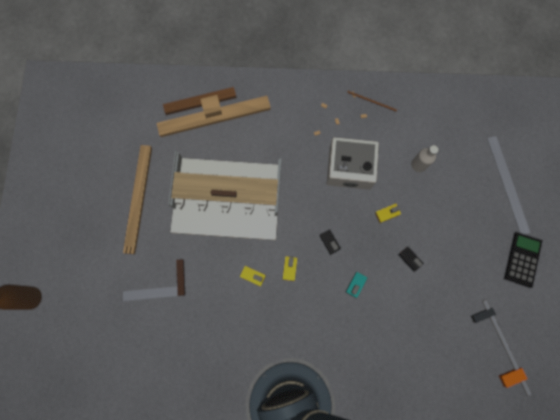

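View pics/scene.png

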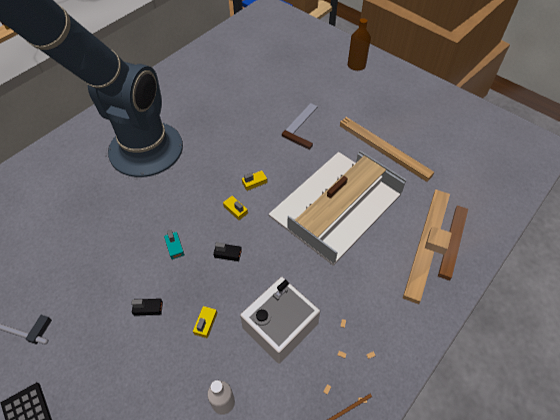

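The top view shows the dock at (225,200) with its cover shut, and the breaker box at (354,163). There are two black packs, at (330,242) and (411,259). Things that could be taken for packs:
- yellow at (253,276), (290,268) and (388,213)
- turquoise at (357,285)
- calculator at (523,260)
- clamp at (483,315)

By the description I choose the two black ones with a grey rib, and I'll check them in a close crop.

```bash
python3 - <<'E'
from h import *
t=np.load("top.npz");s=np.load("scene.npz")
C=cloud(t["d"],t["K"],t["E"])
for n,u,v in [("packA",330,242),("packB",411,259),("dockcover",225,185),("grip",223,193),("boxtop",360,172),("button",367,166),("lever",346,158),("knob?",349,185),("bench",300,330),("bottle",433,150),("hammer",483,315)]: print(n,C[v,u].round(3))
S=cloud(s["d"],s["K"],s["E"])
for n,u,v in [("A",228,252),("B",147,306),("button",262,316),("knob",283,286),("grip",338,186),("apron",300,210),("bench",200,400)]: print("S",n,S[v,u].round(3))
def crop(p,x0,y0,w,h,k): return cv2.resize(p[y0:y0+h,x0:x0+w],None,fx=k,fy=k,interpolation=cv2.INTER_CUBIC)
a=crop(s["p"],120,230,120,100,3);b=crop(s["p"],230,260,100,100,3)
c=crop(t["p"],165,150,220,110,3)
im=np.zeros((640,800,3),np.uint8);im[:300,:360]=a;im[:300,370:670]=b;im[305:305+290,:660]=c[:290]
save("crops",np.clip(im[:600].astype(int)*1.5,0,255).astype(np.uint8))
E
```

```text
packA [ 0.431 -0.101  0.023]
packB [ 0.391 -0.325  0.024]
dockcover [0.572 0.194 0.067]
grip [0.544 0.196 0.088]
boxtop [ 0.619 -0.176  0.079]
button [ 0.63  -0.191  0.1  ]
lever [ 0.634 -0.127  0.145]
knob? [ 0.595 -0.153  0.031]
bench [ 0.191 -0.024 -0.001]
bottle [ 0.67  -0.36   0.131]
hammer [ 0.247 -0.513  0.023]
S A [ 0.434 -0.102  0.018]
S B [ 0.393 -0.325  0.022]
S button [ 0.632 -0.192  0.091]
S knob [ 0.636 -0.128  0.139]
S grip [0.547 0.194 0.088]
S apron [0.489 0.116 0.012]
S bench [ 0.628 -0.388 -0.002]
```

View pics/crops.png

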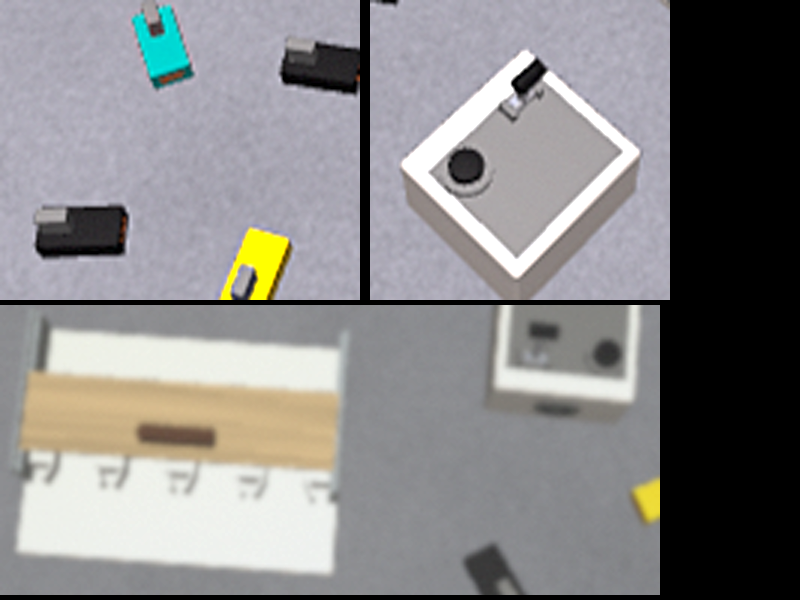

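The crop shows two black packs with grey ribs and copper fronts, the only ones that match. The lever is up. Next I move over the box with the wrist camera.

send_rows(series="0.03 0.038 0.008 0 0 -1.5;0.035 0.038 0.008 0 0 -1.5;0.035 0.038 0.008 0 0 -1.5;0.035 0.038 0.008 0 0 -1.5;0.035 0.038 0.008 0 0 -1.5;0.035 0.038 0.008 0 0 -1.5;0.035 0.038 0.008 0 0 -1.5;0.035 0.038 0.008 0 0 -1.5;0.035 0.038 0.008 0 0 -1.5;0.035 0.038 0.008 0 0 -1.5;0.035 0.038 0 0 0 -1.5;0.01 0.02 0 0 0 -1.5", claw=-1)

```text
clock: 1.6
eef_pos: [0.5977, -0.2011, 0.3019]
eef_rot: [-3.14, 0.001, 0.0]
force: [-0.8, 0.3, -0.6]
width: 0.0007
gripper_force: 0.0
```

```bash
cat > look.py <<'E'
import sys
from h import *
n=sys.argv[1]; p,d,K,E=cam("wrist");save(n,p);np.savez(n,p=p,d=d,K=K,E=E);s=env.state()
print(s["clock"],s["eef_pos"].round(4),s["eef_rot"].round(4),E[:3,3].round(3))
E
python3 look.py w1
```

```text
1.65 [ 0.5983 -0.1983  0.3018] [-3.1378e+00 -3.4000e-03 -5.0000e-04] [ 0.68  -0.201  0.464]
```

View pics/w1.png

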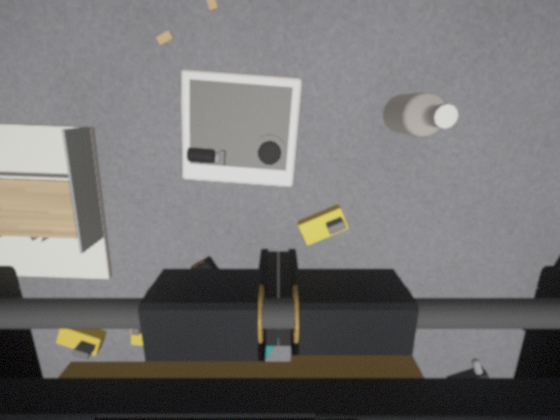

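The wrist view shows the box: the button at (269,152), the knob at (201,155) and the bottle at (430,115).

```bash
python3 - <<'E'
from h import *
w=np.load("w1.npz");p,d,K,E=[w[k] for k in"pdKE"];C=cloud(d,K,E)
roi=np.zeros(p.shape[:2],bool);roi[75:185,185:300]=1
m=((p.max(-1)<60)&roi).astype(np.uint8)
n,l,st,c=cv2.connectedComponentsWithStats(m)
for i in range(1,n):
    if st[i,4]>50:
        z=C[l==i][:,2];print(c[i].round(1),st[i],"z",np.median(z).round(4),ray(c[i],.095,K,E).round(4),ray(c[i],np.median(z),K,E).round(4))
u,v=269,152
print("row z",C[152,245:296:3,2].round(3))
print("col z",C[125:180:3,269,2].round(3))
m=((p.min(-1)>140)).astype(np.uint8);m[:,:150]=0;m[:,320:]=0;m[200:]=0
cs,_=cv2.findContours(m,0,2);c=max(cs,key=cv2.contourArea);r=cv2.minAreaRect(c);b=cv2.boxPoints(r);P=ray(b,.08,K,E);print(b.round(1),P.round(4),P.mean(0))
# two-view check with scene
s=np.load("scene.npz");S=s["p"];mm=(S.max(-1)<60).astype(np.uint8);mm[:,:250]=0;mm[:,300:]=0;mm[:270]=0;mm[330:]=0
n,l,st,c=cv2.connectedComponentsWithStats(mm)
for i in range(1,n):
    if st[i,4]>20:print("scene",c[i],st[i],ray(c[i],.095,s["K"],s["E"]).round(4),ray(c[i],.139,s["K"],s["E"]).round(4))
E
```

```text
[201.3 151.8] [189 149  25   8 103] z 0.1407 [[ 0.6321 -0.1168  0.095 ]] [[ 0.6381 -0.1271  0.1407]]
row z [0.082 0.081 0.081 0.085 0.093 0.096 0.096 0.095 0.095 0.095 0.095 0.095
 0.085 0.087 0.079 0.081 0.079]
col z [0.082 0.081 0.081 0.085 0.087 0.087 0.095 0.095 0.094 0.095 0.095 0.096
 0.095 0.088 0.086 0.079 0.08  0.078 0.081]
[[150.  31.]
 [319.  31.]
 [319. 199.]
 [150. 199.]] [[ 0.7527 -0.0693  0.08  ]
 [ 0.7526 -0.2418  0.08  ]
 [ 0.575  -0.2483  0.08  ]
 [ 0.5749 -0.0492  0.08  ]] [ 0.66380988 -0.15212835  0.08      ]
scene [282.36486486 285.68918919] [277 280  12  13  74] [[ 0.6206 -0.1126  0.095 ]] [[ 0.6343 -0.1287  0.139 ]]
scene [261.57894737 315.05263158] [256 309  12  13 114] [[ 0.6309 -0.1926  0.095 ]] [[ 0.644 -0.205  0.139]]
```

send_rows(series="0.016 0.003 -0.04 0 0 0;0.017 0.003 -0.045 0 0 0;0 0 -0.045 0 0 0;0 0 -0.04 0 0 0;0 0 -0.02 0 0 0;0 0 0 0 0 0;0 0 0 0 0 0")

```text
clock: 2.52
eef_pos: [0.63, -0.1994, 0.1144]
eef_rot: [3.141, -0.007, 0.005]
force: [0.6, -0.1, 0.8]
width: 0.0005
gripper_force: 0.0
```

send_rows(series="0.001 0.006 -0.012 0 0 0;0 0 -0.008 0 0 0;0 0 -0.004 0 0 0;0 0 -0.003 0 0 0;0 0 -0.002 0 0 0;0 0 0 0 0 0;0 0 0 0 0 0")

```text
clock: 3.4
eef_pos: [0.6306, -0.1918, 0.0891]
eef_rot: [3.141, -0.006, 0.003]
force: [-9.1, 3.7, 28.0]
width: 0.0003
gripper_force: 13.9
```

```bash
cat > tip.py <<'E'
from h import *
p,d,K,E=cam("scene");C=cloud(d,K,E)
q=C.reshape(-1,3)[(p.max(-1)<70).ravel()]
k=(abs(q[:,1]+.128)<.03)&(q[:,0]>.54)&(q[:,0]<.67)&(q[:,2]>.085)&(q[:,2]<.15)
print("knob",k.sum(),np.median(q[k],0).round(3));print(env.state()["force"].round(2),env.state()["eef_pos"].round(4))
E
python3 tip.py
```

```text
knob 0 [nan nan nan]
[-9.71  3.35 27.99] [ 0.6306 -0.1919  0.0891]
  return _methods._mean(a, axis=axis, dtype=dtype,
  ret = um.true_divide(
```

send_rows(series="0 0 0.02 0 0 0;0 0 0.04 0 0 0;0 0 0.05 0 0 0;-0.03 0 0.05 0 0 0;-0.02 0 0.04 0 0 0;0 0 0 0 0 0")

```text
clock: 4.2
eef_pos: [0.5806, -0.1937, 0.2878]
eef_rot: [3.139, -0.008, 0.011]
force: [-0.7, -0.5, -0.8]
width: 0.0004
gripper_force: 0.0
```

```bash
python3 tip.py 2>/dev/null; python3 look.py w2; python3 - <<'E'
from h import *
p,d,K,E=cam("scene");w=np.load("w2.npz")["p"]
im=np.zeros((400,800,3),np.uint8);im[:400,:400]=cv2.resize(p[250:350,220:320],(400,400));im[:,400:]=cv2.resize(w[60:260,150:350],(400,400));save("c2",im)
E
```

```text
knob 75 [ 0.58  -0.125  0.107]
[-0.04  0.41 -0.71] [ 0.5801 -0.1932  0.2853]
4.3 [ 0.5796 -0.1928  0.2835] [ 3.1413e+00 -6.9000e-03  2.0000e-04] [ 0.662 -0.193  0.448]
```

View pics/c2.png

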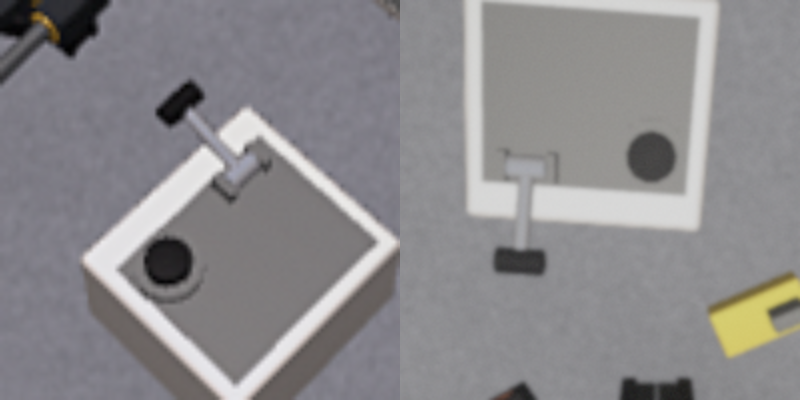

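The lever has dropped and the knob now hangs over the front edge. Next I view the dock.

send_rows(series="-0.01 0.045 0.01 0 0 0;-0.01 0.045 0.01 0 0 0;-0.015 0.045 0.01 0 0 0;-0.015 0.045 0 0 0 0;-0.015 0.045 0 0 0 0;-0.015 0.045 0 0 0 0;-0.015 0.045 0 0 0 0;-0.015 0.045 0 0 0 0;0 0.025 0 0 0 0;0 0 0 0 0 0;0 0 0 0 0 0")

```text
clock: 5.72
eef_pos: [0.47, 0.1907, 0.3124]
eef_rot: [3.14, -0.009, -0.003]
force: [-0.2, -0.2, -0.2]
width: 0.0005
gripper_force: 0.0
```

```bash
python3 look.py w3
```

```text
5.775 [0.4702 0.1904 0.3126] [ 3.1403e+00 -1.0400e-02 -2.5000e-03] [0.553 0.191 0.474]
```

View pics/w3.png

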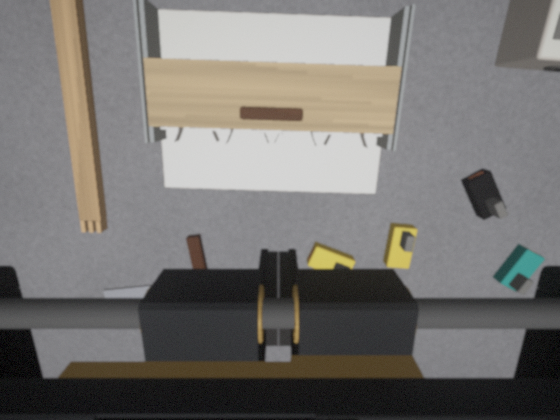

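```bash
python3 - <<'E'
from h import *
w=np.load("w3.npz");p,d,K,E=[w[k] for k in"pdKE"];C=cloud(d,K,E);P=p.astype(int)
hsv=cv2.cvtColor(p,cv2.COLOR_RGB2HSV)
m=np.zeros(p.shape[:2],np.uint8);m[98:125,225:320]=(P.max(-1)<105)[98:125,225:320]
cs,_=cv2.findContours(m,0,1);c=max(cs,key=cv2.contourArea);r=cv2.minAreaRect(c);b=cv2.boxPoints(r);zz=np.median(C[m>0][:,2])
print("grip z",zz,ray(r[0],.09,K,E).round(4),ray(b,.09,K,E).round(4))
# floor front edge: last white row per column
def edge(cols,f,z,nm):
    pts=np.array([[u,f(u)] for u in cols]);L=np.polyfit(pts[:,0],pts[:,1],1);res=pts[:,1]-np.polyval(L,pts[:,0]);k=abs(res)<1.5;L=np.polyfit(pts[k,0],pts[k,1],1)
    q=ray([[cols[0],np.polyval(L,cols[0])],[cols[-1],np.polyval(L,cols[-1])]],z,K,E);dv=q[0]-q[1];print(nm,k.sum(),q.round(4),"yaw",np.degrees(np.arctan2(-dv[0],dv[1])))
W=(P.min(-1)>150)
edge(range(175,370,3),lambda u:np.where(W[130:220,u])[0].max()+130.5,.012,"floorfront")
wood=(P[...,0]-P[...,2]>25)
edge(range(160,390,3),lambda u:np.where(wood[115:150,u])[0].max()+115.5 if wood[115:150,u].any() else 0,.066,"coverfront")
for v in (150,165,180):
    us=np.where(W[v,130:420])[0]+130;print(v,ray([[us.min()-.5,v],[us.max()+.5,v]],.012,K,E).round(4))
print("cover z",np.median(C[75:95,180:370,2]),"floor z",np.median(C[155:180,180:370,2]))
# packA
m=np.zeros(p.shape[:2],np.uint8);m[160:230,450:520]=(P.max(-1)<75)[160:230,450:520]
cs,_=cv2.findContours(m,0,1);c=max(cs,key=cv2.contourArea);r=cv2.minAreaRect(c);b=cv2.boxPoints(r);print("A",r,ray(b,.015,K,E).round(4),ray(r[0],.02,K,E).round(4))
E
```

```text
grip z 0.08965287806767719 [[0.5458 0.1978 0.09  ]] [[0.5456 0.2083 0.09  ]
 [0.5534 0.2046 0.09  ]
 [0.5459 0.1872 0.09  ]
 [0.538  0.1909 0.09  ]]
floorfront 65 [[0.4414 0.3357 0.012 ]
 [0.4312 0.0654 0.012 ]] yaw -2.169554122227425
coverfront 77 [[0.5303 0.3291 0.066 ]
 [0.5199 0.0607 0.066 ]] yaw -2.2053612223156764
150 [[0.495  0.3502 0.012 ]
 [0.4932 0.0326 0.012 ]]
165 [[0.4746 0.3511 0.012 ]
 [0.4728 0.0499 0.012 ]]
180 [[0.4536 0.352  0.012 ]
 [0.4518 0.0522 0.012 ]]
cover z 0.06573463889127967 floor z 0.011835787882820109
A ((483.32763671875, 193.9310302734375), (46.87640380859375, 29.80656623840332), 66.80140686035156) [[ 0.4543 -0.0615  0.015 ]
 [ 0.4704 -0.0965  0.015 ]
 [ 0.4084 -0.134   0.015 ]
 [ 0.3909 -0.098   0.015 ]] [[ 0.433  -0.0941  0.02  ]]
```

The dock view shows the grip bar at (271,114), the apron front edge at about row 190, and pack A at (484,192). Measured: dock origin ≈ (0.518, 0.1995), yaw −2.2°, grip bar ≈ (0.546, 0.197, 0.090). I'll push the bar back with closed fingers.

send_rows(series="0.02 0.007 -0.05 0 0 -1;0.02 0 -0.055 0 0 -1;0.006 0 -0.055 0 0 0;0 0 -0.04 0 0 0;0 0 -0.025 0 0 0;0 0 -0.011 0 0 0;0 0 0 0 0 0;0 0 0 0 0 0")

```text
clock: 6.78
eef_pos: [0.5168, 0.1993, 0.0788]
eef_rot: [-3.14, 0.063, -0.004]
force: [0.4, 0.7, 0.0]
width: 0.0003
gripper_force: 0.0
```

send_rows(series="0.008 0 0 0 0 0;0.01 -0.0005 0 0 0 0;0.01 -0.0005 0 0 0 0;0.01 -0.0005 0 0 0 0;0.01 -0.0005 0 0 0 0;0.01 -0.0005 0 0 0 0;0.01 -0.0005 0 0 0 0;0.01 -0.0005 0 0 0 0;0.006 0 0 0 0 0;0 0 0 0 0 0")

```text
clock: 8.02
eef_pos: [0.5817, 0.1965, 0.0772]
eef_rot: [3.13, -0.056, -0.057]
force: [-41.6, -2.9, 33.6]
width: 0.0007
gripper_force: 21.7
```

send_rows(series="-0.02 0 0 0 0 0;-0.02 0 0 0 0 0;0 0 0.03 0 0 0;-0.03 0 0.05 0 0 0;-0.04 0 0.05 0 0 0;-0.03 0 0.05 0 0 0;0 0 0 0 0 0;0 0 0 0 0 0")

```text
clock: 9.02
eef_pos: [0.4616, 0.1947, 0.2562]
eef_rot: [3.14, -0.064, 0.002]
force: [-0.1, 0.7, -0.3]
width: 0.0006
gripper_force: 0.0
```

```bash
python3 look.py w4; python3 - <<'E'
from h import *
w=np.load("w4.npz");p,d,K,E=[w[k] for k in"pdKE"];C=cloud(d,K,E)
m=np.zeros(p.shape[:2],bool);m[:200,200:340]=(p.astype(int).max(-1)<105)[:200,200:340]
m&=(C[...,2]>.083)&(C[...,2]<.097);print(m.sum(),np.median(C[m],0).round(4),C[m].min(0).round(4),C[m].max(0).round(4))
E
```

```text
9.075 [0.4613 0.1946 0.2553] [ 3.1399e+00 -6.3700e-02 -1.6000e-03] [0.544 0.192 0.418]
1217 [0.5984 0.196  0.0896] [0.5917 0.1632 0.0836] [0.6056 0.23   0.0924]
```

View pics/w4.png

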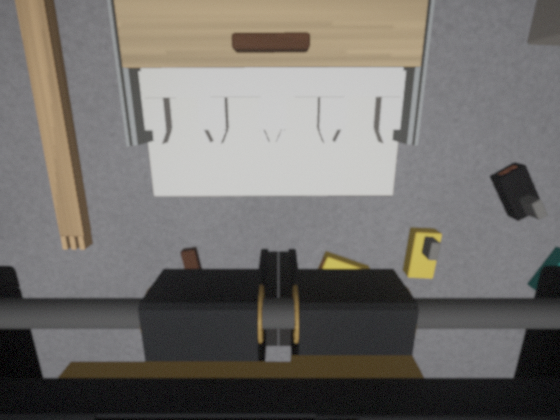

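The cover is 52 mm back with the bar at (270,41), so about 22 mm remains. Pushing at the fingertips was stiff, so I'll turn the gripper 90° and grip the bar instead.

send_rows(series="0.016 0 0 0 0 10;0.016 0 0 0 0 10;0.016 0 0 0 0 10;0.016 0 0 0 0 10;0.016 0 0 0 0 10;0.016 0 0 0 0 10;0.016 0 0 0 0 10;0.016 0 0 0 0 10;0.009 0.001 0 0 0 10;0 0 -0.03 0 0 0;0 0 0 0 0 0;0 0 0 0 0 0", claw=1, force=40)

```text
clock: 10.58
eef_pos: [0.5981, 0.1965, 0.2259]
eef_rot: [-2.264, -2.176, 0.001]
force: [0.1, 1.1, -0.4]
width: 0.0869
gripper_force: 0.0
```

```bash
python3 - <<'E'
from h import *
s=env.state();print(s["eef_pos"],s["qpos"].round(2));M=R.from_rotvec(s["eef_rot"]).as_matrix();print(M.round(3),s["width"])
E
```

```text
[0.5980919  0.19651036 0.22585654] [ 0.12  0.49 -0.71  1.61  0.34  1.17 -0.71]
[[ 0.04   0.999 -0.001]
 [ 0.999 -0.04   0.   ]
 [ 0.    -0.001 -1.   ]] 0.0868982007219741
```

send_rows(series="0 0 -0.05 0 0 0;0 0 -0.05 0 0 0;0 0 -0.035 0 0 0;0 0 -0.015 0 0 0;0 0 -0.003 0 0 0;0 0 0 0 0 0")

```text
clock: 11.32
eef_pos: [0.5989, 0.1973, 0.0749]
eef_rot: [2.264, 2.177, 0.004]
force: [-0.2, 0.5, 0.7]
width: 0.087
gripper_force: 0.0
```

send_rows(series="0 0 0 0 0 0;0 0 0 0 0 0;0 0 0 0 0 0;0 0 0 0 0 0;0 0 0 0 0 0", claw=-1)

```text
clock: 11.95
eef_pos: [0.5977, 0.1966, 0.0734]
eef_rot: [2.265, 2.177, -0.0]
force: [-0.1, 0.0, 0.7]
width: 0.0449
gripper_force: 0.0
```

send_rows(series="0 0 0 0 0 0;0 0 0 0 0 0;0 0 0 0 0 0;0 0 0 0 0 0;0 0 0 0 0 0;0 0 0 0 0 0")

```text
clock: 12.7
eef_pos: [0.598, 0.1966, 0.0734]
eef_rot: [2.265, 2.177, 0.001]
force: [1.4, 0.6, -1.2]
width: 0.0138
gripper_force: 40.0
```

send_rows(series="0.005 -0.0002 0 0 0 0;0.005 -0.0002 0 0 0 0;0.005 -0.0002 0 0 0 0;0.005 -0.0002 0 0 0 0;0.005 -0.0002 0 0 0 0;0 0 0 0 0 0;0 0 0 0 0 0")

```text
clock: 13.58
eef_pos: [0.5993, 0.1965, 0.0728]
eef_rot: [-2.242, -2.168, 0.066]
force: [-49.4, -7.0, 37.9]
width: 0.0139
gripper_force: 40.1
```

The cover stopped twice at the same place. Its front edge is at dock x ≈ 60, which is clear of the bays, and its rear is at ≈ 134, inside the floor. So it started partly open and is now fully back. I'll release it and look at the packs.

send_rows(series="-0.012 0 0 0 0 0;-0.012 0 0 0 0 0;0 0 0 0 0 0;0 0 0 0 0 0;0 0 0 0 0 0;0 0 0.02 0 0 0;0 0 0.05 0 0 0;0 0 0.05 0 0 0;0 0 0.05 0 0 0", claw=1)

```text
clock: 14.7
eef_pos: [0.5989, 0.1959, 0.2466]
eef_rot: [2.264, 2.177, 0.003]
force: [1.1, 0.2, -1.3]
width: 0.0859
gripper_force: 0.0
```

send_rows(series="-0.013 -0.04 0.006 0 0 0;-0.013 -0.04 0.006 0 0 0;-0.013 -0.04 0.006 0 0 0;-0.013 -0.04 0.006 0 0 0;-0.013 -0.04 0.006 0 0 0;-0.013 -0.04 0.006 0 0 0;-0.013 -0.04 0.006 0 0 0;-0.013 -0.04 0.006 0 0 0;-0.013 -0.04 0.006 0 0 0;-0.013 -0.04 0 0 0 0;-0.02 -0.04 0 0 0 0;0 0 0 0 0 0")

```text
clock: 16.2
eef_pos: [0.4472, -0.248, 0.2984]
eef_rot: [2.271, 2.168, -0.001]
force: [-0.1, 0.9, 0.2]
width: 0.087
gripper_force: 0.0
```

```bash
cat > pack.py <<'E'
import sys
from h import *
# approx x,y given; from depth: rib cluster (z .034-.052) and body top (z .016-.027, black)
w=np.load(sys.argv[1]+".npz");p,d,K,E=[w[k] for k in"pdKE"];C=cloud(d,K,E)
for i in range(2,len(sys.argv),2):
    c=np.array([float(sys.argv[i]),float(sys.argv[i+1])])
    near=np.hypot(*(C[...,:2]-c).transpose(2,0,1))<.06
    m=(near&(p.max(-1)<65)&(C[...,2]<.03)).astype(np.uint8)
    n,l,st,ce=cv2.connectedComponentsWithStats(m);k=1+st[1:,4].argmax();m=(l==k)
    top=C[near&(C[...,2]>.034)&(C[...,2]<.055)]
    z=np.median(C[m][:,2]); r=top[:,:2].mean(0)
    q=(near&(C[...,2]>.012)).astype(np.uint8);cs,_=cv2.findContours(q,0,1);cc=max(cs,key=cv2.contourArea)
    P=ray(cc[:,0,:],.02,K,E)[:,:2].astype(np.float32);br=cv2.minAreaRect(P);b=cv2.boxPoints(br);e=[b[1]-b[0],b[2]-b[1]];v=max(e,key=np.linalg.norm)
    rr=cv2.minAreaRect(top[:,:2].astype(np.float32))
    v=v/np.linalg.norm(v); v=v*np.sign(v@(np.array(br[0])-r))
    print("body z",z.round(4),"ribz",np.percentile(top[:,2],50).round(4),"rib",r.round(4),"ribrect",np.round(rr[0],4),np.round(rr[1],4),rr[2],"bodyC",np.round(br[0],4),"size",np.round(br[1],4),"yaw",np.degrees(np.arctan2(v[1],v[0])).round(1))
E
python3 look.py w5; python3 pack.py w5 .431 -.098 .391 -.325
```

```text
16.25 [ 0.4484 -0.2455  0.2985] [2.2672e+00 2.1728e+00 9.0000e-04] [ 0.451 -0.165  0.46 ]
body z 0.0217 ribz 0.0435 rib [ 0.4169 -0.107 ] ribrect [ 0.4166 -0.1064] [0.0238 0.0122] 30.28766441345215 bodyC [ 0.4305 -0.0987] size [0.064  0.0348] yaw 30.1
body z 0.0218 ribz 0.0435 rib [ 0.3791 -0.3321] ribrect [ 0.3784 -0.3332] [0.0238 0.012 ] 43.735816955566406 bodyC [ 0.3891 -0.3239] size [0.0719 0.0344] yaw 42.6
```

View pics/w5.png

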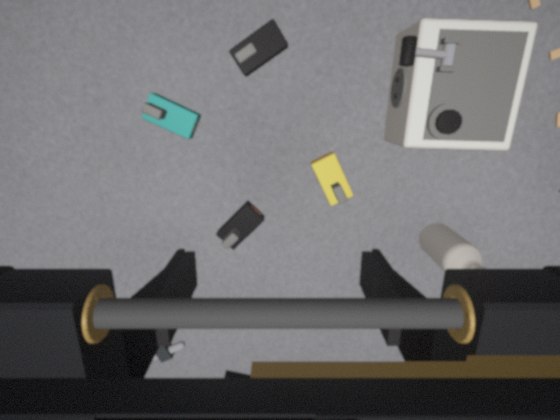

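The view shows pack A at (259,48) and pack B at (240,225), both black with grey ribs, plus turquoise at (170,115) and yellow at (332,178). I'll refine the bay centres from w4's depth.

```bash
python3 - <<'E'
from h import *
w=np.load("w4.npz");p,d,K,E=[w[k] for k in"pdKE"];C=cloud(d,K,E)
O=np.array([.5183,.1995]);a=np.radians(-2.2);ex=np.array([np.cos(a),np.sin(a)]);ey=np.array([-np.sin(a),np.cos(a)])
D=C[...,:2]-O;X=D@ex*1000;Y=D@ey*1000;Z=C[...,2]*1000
for x0,x1 in((5,15),(18,30)):
    k=(X>x0)&(X<x1)&(Z<80)&(abs(Y)<160)
    for lo,hi,nm in((28,39,"wall"),(8,16,"floor"),(45,64,"cheek")):
        y=np.sort(Y[k&(Z>lo)&(Z<hi)]);
        if len(y)==0: continue
        s=np.split(y,np.where(np.diff(y)>3)[0]+1);print(x0,nm,[(q[0].round(1),q[-1].round(1)) for q in s if len(q)>4])
k=(X>38)&(X<52)&(abs(Y)<130)&(Z<55);print("roof z",np.percentile(Z[k],[10,50,90]))
m=(abs(Y)<130)&(Z>31)&(Z<48)&(X>20);print("roof front X",np.percentile(X[m&(abs(abs(Y)-33)<10)],[0,1,2,5]))
m=(abs(Y)<130)&(Z>8)&(Z<16);print("floor front X",np.percentile(X[m],[0.2,1]))
m=(abs(Y)<130)&(Z>58)&(Z<70);print("cover X",np.percentile(X[m],[0.2,1,99]))
E
```

```text
5 wall [(np.float64(-141.1), np.float64(-116.6)), (np.float64(-80.5), np.float64(-50.9)), (np.float64(-13.2), np.float64(14.3)), (np.float64(51.8), np.float64(81.2)), (np.float64(117.4), np.float64(141.8))]
5 floor [(np.float64(-117.2), np.float64(-84.6)), (np.float64(-51.1), np.float64(-14.7)), (np.float64(16.6), np.float64(52.0)), (np.float64(86.5), np.float64(118.2))]
5 cheek [(np.float64(-146.2), np.float64(-139.9)), (np.float64(140.5), np.float64(147.0))]
18 wall [(np.float64(-141.1), np.float64(-116.7)), (np.float64(-79.9), np.float64(-51.0)), (np.float64(-13.2), np.float64(14.1)), (np.float64(51.8), np.float64(81.0)), (np.float64(117.5), np.float64(142.0))]
18 floor [(np.float64(-117.3), np.float64(-84.8)), (np.float64(-51.2), np.float64(-14.7)), (np.float64(16.3), np.float64(52.2)), (np.float64(86.2), np.float64(118.3))]
18 cheek [(np.float64(-146.2), np.float64(-139.9)), (np.float64(140.4), np.float64(146.9))]
roof z [40.73974309 41.77409701 42.7993571 ]
roof front X [35.64741587 35.71280993 35.81610993 36.78528853]
floor front X [-176.3733694 -167.688892 ]
cover X [ 62.55000606  62.70040607 118.28380067]
```

send_rows(series="-0.003 0.012 -0.01 0 0 -5.8;-0.003 0.014 -0.01 0 0 -5.8;-0.003 0.014 -0.01 0 0 -5.8;-0.003 0.014 -0.01 0 0 -5.8;-0.003 0.014 -0.01 0 0 -5.8;-0.003 0.014 -0.02 0 0 -5.8;-0.003 0.014 -0.02 0 0 -5.8;-0.003 0.014 -0.03 0 0 -5.8;-0.003 0.014 -0.03 0 0 -5.8;-0.003 0.014 -0.03 0 0 -5.8;0 0 -0.03 0 0 0;0 0 0 0 0 0", claw=0)

```text
clock: 17.75
eef_pos: [0.418, -0.1045, 0.0867]
eef_rot: [-3.033, -0.811, 0.004]
force: [0.1, -0.5, 0.4]
width: 0.0434
gripper_force: 0.0
```

send_rows(series="-0.001 -0.002 -0.03 0 0 0;0 0 -0.02 0 0 0;0 0 -0.0085 0 0 0;0 0 0 0 0 0;0 0 0 0 0 0")

```text
clock: 18.38
eef_pos: [0.4188, -0.1084, 0.0299]
eef_rot: [3.035, 0.806, 0.003]
force: [0.5, -0.3, -0.2]
width: 0.0432
gripper_force: 0.0
```

send_rows(series="0 0 0 0 0 0;0 0 0 0 0 0;0 0 0 0 0 0;0 0 0 0 0 0;0 0 0 0 0 0;0 0 0 0 0 0", claw=-1)

```text
clock: 19.12
eef_pos: [0.4177, -0.1084, 0.0288]
eef_rot: [-3.036, -0.807, 0.0]
force: [0.2, -0.5, -1.9]
width: 0.0117
gripper_force: 39.9
```

send_rows(series="0 0 0.03 0 0 0;0 0 0.04 0 0 0;0.005 0.02 0.02 0 0 -3.2;0.004 0.035 0 0 0 -4;0.004 0.035 0 0 0 -4;0.004 0.035 0 0 0 -4;0.004 0.035 0 0 0 -4;0.004 0.035 0 0 0 -4;0.004 0.035 0 0 0 -4;0.003 0.03 0 0 0 -4;0.003 0.018 0 0 0 -1;0 0 0 0 0 0")

```text
clock: 20.62
eef_pos: [0.4525, 0.171, 0.1188]
eef_rot: [-3.14, 0.062, 0.0]
force: [-0.5, -0.4, -1.6]
width: 0.0111
gripper_force: 40.0
```

```bash
cat > st.py <<'E'
from h import *
s=env.state();M=R.from_rotvec(s["eef_rot"]).as_matrix()
O=np.array([.5195,.1999]);a=np.radians(-2.2);ex=np.array([np.cos(a),np.sin(a)]);ey=np.array([-np.sin(a),np.cos(a)])
D=s["eef_pos"][:2]-O
print(s["clock"],"tcp",s["eef_pos"].round(4),"dock",(D@ex*1000).round(1),(D@ey*1000).round(1),"yaw",np.degrees(np.arctan2(M[1,0],M[0,0])).round(2),"F",s["force"].round(1),"w",s["width"].round(4),s["gripper_force"])
E
python3 st.py
```

```text
Traceback (most recent call last):
  File "st.py", line 5, in <module>
    print(s["clock"],"tcp",s["eef_pos"].round(4),"dock",(D@ex*1000).round(1),(D@ey*1000).round(1),"yaw",np.degrees(np.arctan2(M[1,0],M[0,0])).round(2),"F",s["force"].round(1),"w",s["width"].round(4),s["gripper_force"])
                                                                                                                                                                                   ^^^^^^^^^^^^^^^^
AttributeError: 'float' object has no attribute 'round'
```

```bash
sed -i 's/s\["width"\].round(4)/round(s["width"],4)/' st.py; python3 st.py
```

```text
20.625 tcp [0.4525 0.171  0.1188] dock -65.8 -31.4 yaw -2.27 F [-0.5 -0.4 -1.6] w 0.0111 39.99982953071594
```

send_rows(series="0 -0.0015 -0.03 0 0 0;0 0 -0.025 0 0 0;0 0 -0.015 0 0 0;0 0 -0.007 0 0 0;0 0 0 0 0 0;0 0 0 0 0 0")

```text
clock: 21.38
eef_pos: [0.4533, 0.1684, 0.0425]
eef_rot: [-3.14, 0.067, -0.002]
force: [0.7, -0.8, -0.1]
width: 0.0113
gripper_force: 40.0
```

```bash
python3 st.py; python3 - <<'E'
from h import *
p,d,K,E=cam("scene");im=cv2.resize(p[120:280,210:410],(800,600));save("c3",im)
E
```

```text
21.375 tcp [0.4533 0.1684 0.0425] dock -64.9 -34.1 yaw -2.45 F [ 0.7 -0.8 -0.1] w 0.0113 39.99969720840454
```

View pics/c3.png

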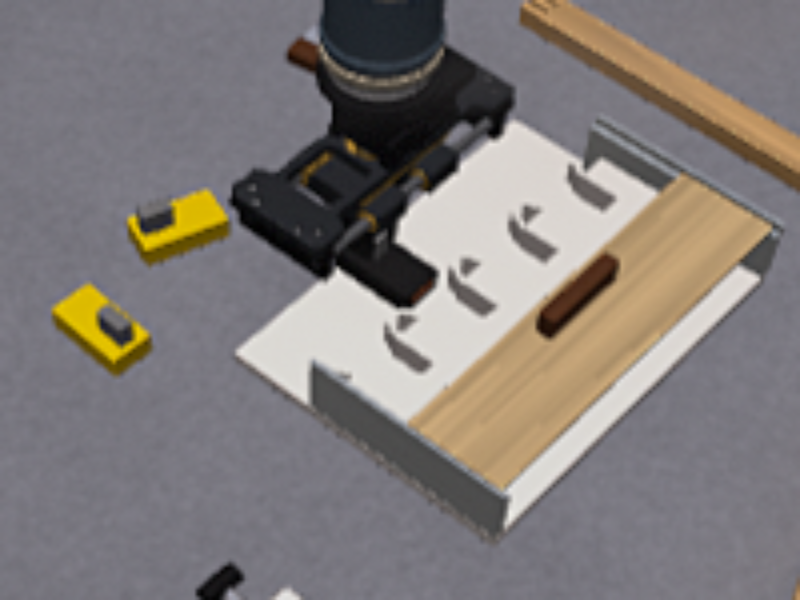

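Pack A is held straight, lined up before the second bay. Sliding it in.

send_rows(series="0.008 0.0005 -0.001 0 0 0;0.009 -0.0003 -0.0005 0 0 0;0.009 -0.0003 0 0 0 0;0.009 -0.0004 0 0 0 0;0.009 -0.0004 0 0 0 0;0.009 -0.0004 0 0 0 0;0.008 -0.0003 0 0 0 0;0.006 -0.0002 0 0 0 0;0 0 0 0 0 0")

```text
clock: 22.55
eef_pos: [0.521, 0.1665, 0.0407]
eef_rot: [-3.14, 0.068, -0.002]
force: [-1.2, 0.9, 2.6]
width: 0.0114
gripper_force: 40.0
```

```bash
python3 st.py
```

```text
22.55 tcp [0.521  0.1665 0.0407] dock 2.8 -33.3 yaw -2.47 F [-1.2  0.9  2.6] w 0.0114 40.000669956207275
```

Smooth so far. I'll push gently on to the stop.

send_rows(series="0.002 0 0 0 0 0;0.002 0 0 0 0 0;0.002 0 0 0 0 0;0.002 0 0 0 0 0;0 0 0 0 0 0;0 0 0 0 0 0")

```text
clock: 23.3
eef_pos: [0.5255, 0.1665, 0.0407]
eef_rot: [3.139, -0.066, -0.006]
force: [-8.0, -1.0, 10.4]
width: 0.0116
gripper_force: 40.0
```

```bash
python3 st.py
```

```text
23.3 tcp [0.5255 0.1665 0.0407] dock 7.3 -33.1 yaw -2.41 F [-8.  -1.  10.4] w 0.0116 40.00584840774536
```

send_rows(series="0.002 0 0 0 0 0;0.002 0 0 0 0 0;0 0 0 0 0 0;0 0 0 0 0 0")

```text
clock: 23.8
eef_pos: [0.5255, 0.1665, 0.0407]
eef_rot: [3.137, -0.065, -0.018]
force: [-16.4, 0.0, 19.4]
width: 0.0119
gripper_force: 40.0
```

send_rows(series="-0.001 0 0 0 0 0;0 0 0 0 0 0;0 0 0 0 0 0;0 0 0 0 0 0", claw=-0.3)

```text
clock: 24.3
eef_pos: [0.5311, 0.1661, 0.0402]
eef_rot: [3.141, -0.068, 0.0]
force: [-0.7, -0.8, 0.3]
width: 0.0301
gripper_force: 0.0
```

send_rows(series="-0.004 0 0.02 0 0 0;-0.01 0 0.05 0 0 0;-0.02 0 0.05 0 0 0;-0.03 0 0.05 0 0 0;-0.03 0 0.05 0 0 0;0 0 0 0 0 0;0 0 0 0 0 0")

```text
clock: 25.18
eef_pos: [0.4367, 0.166, 0.2608]
eef_rot: [3.14, -0.067, 0.002]
force: [0.7, 0.5, -0.7]
width: 0.0302
gripper_force: 0.0
```

```bash
python3 look.py w6; cat > home.py <<'E'
import sys
from h import *
w=np.load(sys.argv[1]+".npz");p,d,K,E=[w[k] for k in"pdKE"];C=cloud(d,K,E)
O=np.array([.5195,.1999]);a=np.radians(-2.2);ex=np.array([np.cos(a),np.sin(a)]);ey=np.array([-np.sin(a),np.cos(a)])
D=C[...,:2]-O;X=D@ex*1000;Y=D@ey*1000;Z=C[...,2]*1000
for b in(-99,-33,33,99):
    k=(abs(Y-b)<17)&(X>-80)&(X<50)&(Z>48)&(Z<60)
    m=(abs(Y-b)<16)&(X>-80)&(X<33)&(Z>28)&(Z<38)&(p.max(-1)<80)
    print(b,"rib n",k.sum(),k.sum() and (np.median(X[k]),np.median(Y[k]),np.median(Z[k])),"body",m.sum(),m.sum() and np.percentile(X[m],[1,99]))
E
python3 home.py w6; python3 pack.py w6 .389 -.324; python3 - <<'E'
from h import *
p,d,K,E=cam("top");C=cloud(d,K,E);k=(p.max(-1)<60)&(C[...,2]>.01)&(C[...,2]<.06)&(abs(C[...,0]-.39)<.12)&(abs(C[...,1]+.33)<.1);print(k.sum(),C[k].mean(0))
E
```

```text
25.225 [0.4365 0.1658 0.2599] [ 3.1402e+00 -6.7800e-02 -1.2000e-03] [0.519 0.163 0.423]
-99 rib n 0 0 body 0 0
-33 rib n 290 (np.float64(7.602047982969154), np.float64(-31.734760090968184), np.float64(55.41497704484385)) body 473 [-4.55377623 31.54895769]
33 rib n 0 0 body 0 0
99 rib n 0 0 body 0 0
225 [ 0.39314642 -0.31904418  0.02300073]Traceback (most recent call last):
  File "pack.py", line 9, in <module>
    n,l,st,ce=cv2.connectedComponentsWithStats(m);k=1+st[1:,4].argmax();m=(l==k)
                                                      ~~~~~~~~~~~~~~~^^
ValueError: attempt to get argmax of an empty sequence
```

Pack A is home (rib at dock x 7.6, y −32). Now pack B.

send_rows(series="0.003 -0.04 0 0 0 3.8;0.003 -0.04 0 0 0 3.8;0.003 -0.04 0 0 0 3.8;0 -0.04 0 0 0 3.8;0 -0.04 0 0 0 3.8;0 -0.04 0 0 0 3.8;0 -0.04 0 0 0 3.8;-0.005 -0.04 0 0 0 3.8;-0.01 -0.04 0 0 0 3.8;-0.01 -0.04 0 0 0 3.8;-0.01 -0.04 0 0 0 3.8;-0.01 -0.03 0 0 0 3.5", claw=0)

```text
clock: 26.78
eef_pos: [0.3998, -0.3055, 0.2585]
eef_rot: [-2.921, -1.147, 0.003]
force: [1.1, 0.3, 0.3]
width: 0.0437
gripper_force: 0.0
```

send_rows(series="0 0 0 0 0 0;0 0 0 0 0 0")

```text
clock: 27.02
eef_pos: [0.4009, -0.3028, 0.2592]
eef_rot: [-2.922, -1.147, 0.001]
force: [-0.1, 0.2, -0.2]
width: 0.0436
gripper_force: 0.0
```

```bash
python3 look.py w7; python3 pack.py w7 .389 -.324; python3 st.py
```

```text
27.075 [ 0.4012 -0.3024  0.2595] [-2.9217e+00 -1.1491e+00  6.0000e-04] [ 0.462 -0.246  0.421]
body z 0.022 ribz 0.0435 rib [ 0.3802 -0.3328] ribrect [ 0.3791 -0.334 ] [0.0246 0.0107] 43.024906158447266 bodyC [ 0.2667 -0.5033] size [0.2858 0.5643] yaw -46.9
27.075 tcp [ 0.4012 -0.3024  0.2595] dock -98.9 -506.5 yaw 42.94 F [0.3 0.  0.5] w 0.0436 0.0
```

send_rows(series="-0.011 -0.015 -0.04 0 0 0;-0.0107 -0.016 -0.05 0 0 0;0 0 -0.05 0 0 0;0 0 -0.04 0 0 0;0 0 -0.03 0 0 0;0 0 -0.0215 0 0 0;0 0 0 0 0 0;0 0 0 0 0 0")

```text
clock: 28.08
eef_pos: [0.3801, -0.3344, 0.0296]
eef_rot: [2.923, 1.149, 0.002]
force: [0.3, -0.1, -0.7]
width: 0.0439
gripper_force: 0.0
```

send_rows(series="0 0 0 0 0 0;0 0 0 0 0 0;0 0 0 0 0 0;0 0 0 0 0 0;0 0 0 0 0 0;0 0 0 0 0 0", claw=-1)

```text
clock: 28.82
eef_pos: [0.3791, -0.3348, 0.0291]
eef_rot: [2.924, 1.147, 0.0]
force: [-0.6, 0.1, 3.6]
width: 0.0115
gripper_force: 40.0
```

```bash
python3 st.py
```

```text
28.825 tcp [ 0.3791 -0.3348  0.0291] dock -119.7 -539.7 yaw 42.85 F [-0.6  0.1  3.6] w 0.0115 39.99100685119629
```

send_rows(series="0 0 0.03 0 0 0;0 0 0.04 0 0 0;0.012 0.03 0.02 0 0 -3;0.012 0.035 0 0 0 -3;0.012 0.035 0 0 0 -3;0.012 0.035 0 0 0 -3;0.012 0.035 0 0 0 -3;0.006 0.035 0 0 0 -3;0.004 0.035 0 0 0 -3;0.002 0.035 0 0 0 -3;0 0.035 0 0 0 -3;0 0.035 0 0 0 -3")

```text
clock: 30.32
eef_pos: [0.4505, 0.0114, 0.1185]
eef_rot: [3.122, 0.349, -0.001]
force: [1.2, 0.9, -2.0]
width: 0.0114
gripper_force: 40.0
```

send_rows(series="0 0.035 0 0 0 -3;0 0.035 0 0 0 -3;0 0.035 0 0 0 -3;0 0.035 0 0 0 -3;0.002 0.035 0 0 0 -3;0.002 0.035 0 0 0 0;0 0.01 0 0 0 0;0 0 0 0 0 0;0 0 0 0 0 0")

```text
clock: 31.45
eef_pos: [0.455, 0.2284, 0.1185]
eef_rot: [3.139, -0.062, -0.001]
force: [0.2, -1.0, -1.4]
width: 0.0112
gripper_force: 40.0
```

```bash
python3 st.py
```

```text
31.45 tcp [0.455  0.2284 0.1185] dock -65.5 26.0 yaw -2.27 F [ 0.2 -1.  -1.4] w 0.0112 39.98777389526367
```

send_rows(series="0 0.007 -0.03 0 0 0;0 0 -0.025 0 0 0;0 0 -0.015 0 0 0;0 0 -0.007 0 0 0;0 0 0 0 0 0;0 0 0 0 0 0")

```text
clock: 32.2
eef_pos: [0.4556, 0.2375, 0.0425]
eef_rot: [-3.14, 0.059, -0.002]
force: [-0.0, 0.4, -1.8]
width: 0.0114
gripper_force: 40.0
```

```bash
python3 st.py; python3 - <<'E'
from h import *
p,d,K,E=cam("scene");im=cv2.resize(p[120:280,210:410],(600,480));save("c4",im)
E
```

```text
32.2 tcp [0.4556 0.2375 0.0425] dock -65.3 35.1 yaw -2.16 F [-0.   0.4 -1.8] w 0.0114 39.98811364173889
```

View pics/c4.png

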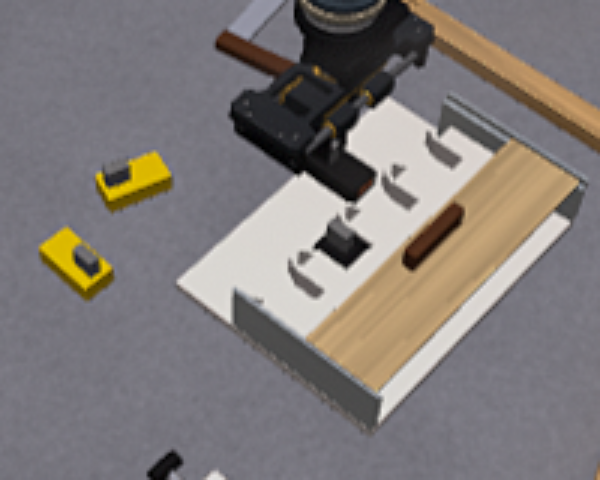

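Pack A sits in bay1, and pack B is straight before bay2.

send_rows(series="0.006 -0.0018 -0.001 0 0 0;0.009 -0.0003 -0.0005 0 0 0;0.009 -0.0003 0 0 0 0;0.009 -0.0004 0 0 0 0;0.009 -0.0004 0 0 0 0;0.009 -0.0004 0 0 0 0;0.008 -0.0003 0 0 0 0;0.008 -0.0003 0 0 0 0;0 0 0 0 0 0")

```text
clock: 33.38
eef_pos: [0.5226, 0.233, 0.041]
eef_rot: [3.141, -0.06, -0.0]
force: [-3.1, -0.4, 5.0]
width: 0.0117
gripper_force: 40.0
```

```bash
python3 st.py
```

```text
33.375 tcp [0.5226 0.233  0.041 ] dock 1.8 33.2 yaw -2.18 F [-3.1 -0.4  5. ] w 0.0117 39.999035596847534
```

send_rows(series="0.002 0 0 0 0 0;0.002 0 0 0 0 0;0.002 0 0 0 0 0;0.002 0 0 0 0 0;0.002 0 0 0 0 0;0.002 0 0 0 0 0;0 0 0 0 0 0;0 0 0 0 0 0")

```text
clock: 34.38
eef_pos: [0.5284, 0.2328, 0.041]
eef_rot: [3.137, -0.057, -0.017]
force: [-15.2, -2.7, 18.0]
width: 0.0117
gripper_force: 40.0
```

```bash
python3 st.py
```

```text
34.375 tcp [0.5284 0.2328 0.041 ] dock 7.6 33.2 yaw -2.1 F [-15.2  -2.7  18. ] w 0.0117 40.0252765417099
```

Against the stop. Release, rise and check.

send_rows(series="-0.001 0 0 0 0 0;0 0 0 0 0 0;0 0 0 0 0 0;0 0 0 0 0 0", claw=-0.3)

```text
clock: 34.88
eef_pos: [0.5335, 0.233, 0.0403]
eef_rot: [-3.141, 0.06, -0.001]
force: [0.2, -0.6, 0.6]
width: 0.03
gripper_force: 0.0
```

send_rows(series="-0.005 -0.003 0.02 0 0 0;-0.01 -0.01 0.05 0 0 0;-0.02 -0.01 0.05 0 0 0;-0.03 -0.01 0.05 0 0 0;-0.03 0 0.05 0 0 0;0 0 0 0 0 0;0 0 0 0 0 0")

```text
clock: 35.75
eef_pos: [0.4379, 0.1997, 0.2608]
eef_rot: [3.141, -0.059, 0.002]
force: [0.3, 0.5, -0.4]
width: 0.031
gripper_force: 0.0
```

```bash
python3 look.py w8; python3 home.py w8; python3 - <<'E'
from h import *
w=np.load("w8.npz");p,d,K,E=[w[k] for k in"pdKE"];C=cloud(d,K,E)
m=np.zeros(p.shape[:2],bool);m[:150,150:400]=(p.astype(int).max(-1)<105)[:150,150:400]
m&=(C[...,2]>.083)&(C[...,2]<.097);print("bar",m.sum(),np.median(C[m],0).round(4))
p,d,K,E=cam("top");save("top2",p)
E
```

```text
35.8 [0.4379 0.1995 0.2599] [ 3.1403e+00 -5.9700e-02 -1.2000e-03] [0.52  0.198 0.423]
-99 rib n 0 0 body 0 0
-33 rib n 285 (np.float64(7.5776299561510205), np.float64(-31.64325656414181), np.float64(55.517827294218)) body 477 [-3.79864558 31.46412167]
33 rib n 291 (np.float64(7.513258618673979), np.float64(33.9627773085288), np.float64(55.50852057630684)) body 476 [-2.85260164 31.41464031]
99 rib n 0 0 body 0 0
bar 1263 [0.5977 0.1963 0.0894]
```

View pics/top2.png

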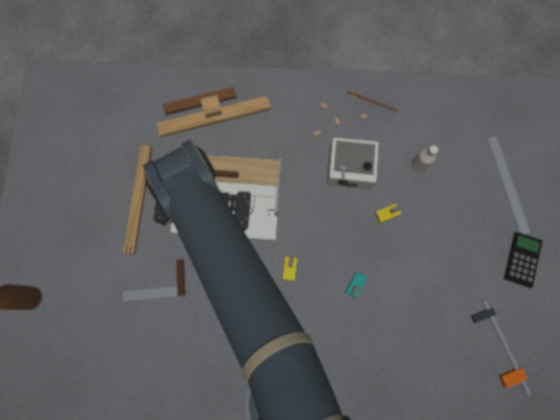

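Both packs are home (ribs at dock x 7.5) and no other black pack is loose. Now I grip the cover bar and close the cover.

send_rows(series="0.018 0 0 0 0 10;0.018 0 0 0 0 10;0.018 0 0 0 0 10;0.018 0 0 0 0 10;0.018 0 0 0 0 10;0.018 0 0 0 0 10;0.018 0 0 0 0 10;0.018 0 0 0 0 10;0.016 -0.003 0 0 0 10;0 0 -0.05 0 0 0;0 0 -0.05 0 0 0;0 0 0 0 0 0", claw=0)

```text
clock: 37.35
eef_pos: [0.5951, 0.1951, 0.1546]
eef_rot: [-2.259, -2.176, 0.017]
force: [0.1, 0.3, 0.2]
width: 0.0437
gripper_force: 0.0
```

send_rows(series="0 0 -0.04 0 0 0;0 0 -0.03 0 0 0;0 0 -0.016 0 0 0;0 0 0 0 0 0;0 0 0 0 0 0")

```text
clock: 37.98
eef_pos: [0.5993, 0.1978, 0.076]
eef_rot: [2.262, 2.179, 0.004]
force: [-0.4, 0.4, -0.1]
width: 0.0436
gripper_force: 0.0
```

send_rows(series="0 0 0 0 0 0;0 0 0 0 0 0;0 0 0 0 0 0;0 0 0 0 0 0;0 0 0 0 0 0;0 0 0 0 0 0", claw=-1)

```text
clock: 38.72
eef_pos: [0.5984, 0.1971, 0.0746]
eef_rot: [2.263, 2.179, 0.001]
force: [0.2, 0.3, 1.8]
width: 0.0135
gripper_force: 40.0
```

send_rows(series="-0.006 0.0002 0 0 0 0;-0.008 0.0003 0 0 0 0;-0.008 0.0003 0 0 0 0;-0.008 0.0003 0 0 0 0;-0.008 0.0003 0 0 0 0;-0.008 0.0003 0 0 0 0;-0.008 0.0003 0 0 0 0;-0.008 0.0003 0 0 0 0;-0.006 0.0002 0 0 0 0;-0.003 0.0001 0 0 0 0;0 0 0 0 0 0;0 0 0 0 0 0")

```text
clock: 40.22
eef_pos: [0.5264, 0.1999, 0.0745]
eef_rot: [-2.262, -2.179, 0.002]
force: [-0.6, -1.2, 5.7]
width: 0.0138
gripper_force: 40.0
```

Moved freely by 72 mm. I'll go on gently to the stop.

send_rows(series="-0.002 0 0 0 0 0;-0.002 0 0 0 0 0;-0.002 0 0 0 0 0;-0.002 0 0 0 0 0;0 0 0 0 0 0;0 0 0 0 0 0")

```text
clock: 40.98
eef_pos: [0.5244, 0.1999, 0.0746]
eef_rot: [2.261, 2.175, 0.015]
force: [13.9, 1.8, -6.5]
width: 0.0135
gripper_force: 40.0
```

send_rows(series="-0.003 0 0 0 0 0;-0.002 0 0 0 0 0;0 0 0 0 0 0;0 0 0 0 0 0")

```text
clock: 41.48
eef_pos: [0.5243, 0.1999, 0.0746]
eef_rot: [2.26, 2.171, 0.028]
force: [26.4, 3.1, -18.5]
width: 0.014
gripper_force: 40.1
```

send_rows(series="0.003 0 0 0 0 0;0 0 0 0 0 0;0 0 0 0 0 0;0 0 0 0 0 0;0 0 0.02 0 0 0;0 0 0.05 0 0 0;0 0 0.06 0 0 0;-0.04 0 0.06 0 0 0;0 0 0 0 0 0", claw=0)

```text
clock: 42.6
eef_pos: [0.4818, 0.2017, 0.2604]
eef_rot: [2.257, 2.18, 0.01]
force: [0.2, -0.6, -1.0]
width: 0.0437
gripper_force: 0.0
```

```bash
python3 look.py w9; python3 - <<'E'
from h import *
w=np.load("w9.npz");p,d,K,E=[w[k] for k in"pdKE"];C=cloud(d,K,E)
m=(p.astype(int).max(-1)<105)&(C[...,2]>.083)&(C[...,2]<.097)&(abs(C[...,1]-.197)<.05)&(C[...,0]>.48);print("bar",m.sum(),np.median(C[m],0).round(4))
E
python3 tip.py
```

```text
42.65 [0.4818 0.2002 0.2578] [2.2596 2.1793 0.0035] [0.484 0.284 0.423]
bar 798 [0.5228 0.2039 0.0895]
knob 78 [ 0.58  -0.126  0.107]
[ 0.32  0.13 -0.18] [0.4817 0.1993 0.2561]
```

The cover is shut (bar back by 75 mm). Now the lever: I'll grip the knob by its ends along y, so that it can pivot between the pads.

send_rows(series="0.01 -0.03 0.003 0 0 -9;0.01 -0.03 0.003 0 0 -9;0.01 -0.03 0 0 0 -9;0.01 -0.03 0 0 0 -9;0.01 -0.03 0 0 0 -9;0.01 -0.03 0 0 0 -9;0.01 -0.03 0 0 0 -9;0.01 -0.03 0 0 0 -9;0.01 -0.03 0 0 0 -9;0.005 -0.03 0 0 0 -9;0.003 -0.028 0 0 0 0;0 0 0 0 0 0", claw=0.1, force=25)

```text
clock: 44.2
eef_pos: [0.5793, -0.1315, 0.2593]
eef_rot: [3.14, -0.067, -0.008]
force: [-0.6, 0.2, -0.4]
width: 0.048
gripper_force: 0.0
```

send_rows(series="0 0 0 0 0 0;0 0 0 0 0 0")

```text
clock: 44.45
eef_pos: [0.5802, -0.1267, 0.2617]
eef_rot: [-3.14, 0.056, 0.002]
force: [0.3, 0.8, -0.5]
width: 0.0478
gripper_force: 0.0
```

```bash
python3 look.py w10; python3 st.py; python3 - <<'E'
from h import *
w=np.load("w10.npz");p,d,K,E=[w[k] for k in"pdKE"];C=cloud(d,K,E)
m=(p.max(-1)<75)&(C[...,2]>.085)&(C[...,2]<.118)&(abs(C[...,1]+.128)<.03)&(abs(C[...,0]-.58)<.025)
uv=np.argwhere(m)[:,::-1].astype(np.float32);r=cv2.minAreaRect(uv);print(m.sum(),np.median(C[m],0).round(4),ray(r[0],.108,K,E).round(4))
q=C[m][:,:2].astype(np.float32);print(cv2.minAreaRect(q),q.min(0),q.max(0),C[m][:,2].max())
save("w10c",cv2.resize(p[60:360,130:430],(600,600)))
E
```

```text
44.5 [ 0.5804 -0.1269  0.262 ] [-3.1406e+00  5.5700e-02  1.0000e-03] [ 0.663 -0.129  0.424]
44.5 tcp [ 0.5804 -0.1269  0.262 ] dock 73.4 -324.2 yaw -2.03 F [-0.6 -0.1 -1. ] w 0.0475 0.0
290 [ 0.5804 -0.1211  0.1091] [[ 0.5802 -0.1211  0.108 ]]
((0.5794188380241394, -0.1210864707827568), (0.0233844593167305, 0.011993545107543468), 85.5545425415039) [ 0.57365704 -0.13282043] [ 0.5860189  -0.10937135] 0.11161556224180114
```

View pics/w10c.png

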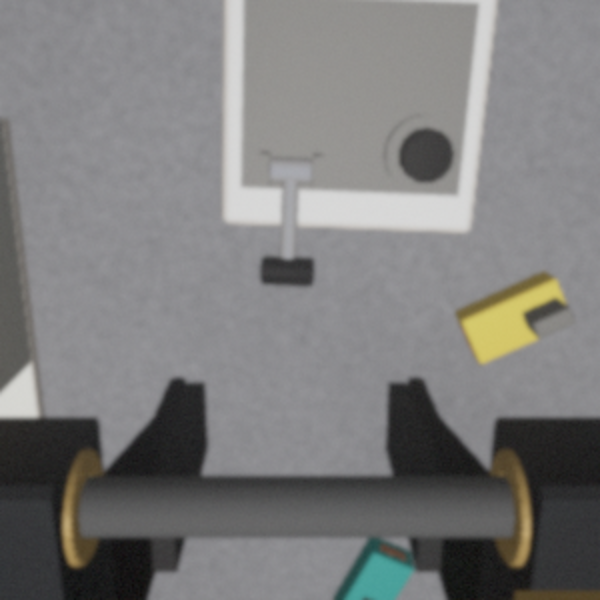

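The knob is at crop pixel (287,271), pointing towards the robot, and the fingers straddle its sides.

send_rows(series="0.0005 0.003 -0.04 0 0 0;0 0 -0.05 0 0 0;0 0 -0.04 0 0 0;0 0 -0.03 0 0 0;0 0 -0.01 0 0 0;0 0 0 0 0 0;0 0 0 0 0 0")

```text
clock: 45.38
eef_pos: [0.5821, -0.1252, 0.0939]
eef_rot: [3.141, -0.059, 0.005]
force: [-0.2, 0.8, 0.8]
width: 0.0478
gripper_force: 0.0
```

send_rows(series="0 0 0 0 0 0;0 0 0 0 0 0;0 0 0 0 0 0;0 0 0 0 0 0;0 0 0 0 0 0;0 0 0 0 0 0", claw=-1)

```text
clock: 46.12
eef_pos: [0.5813, -0.1221, 0.0929]
eef_rot: [-3.138, 0.057, -0.001]
force: [-0.4, 5.9, 2.6]
width: 0.0257
gripper_force: 25.0
```

```bash
python3 st.py
```

```text
46.125 tcp [ 0.5813 -0.1221  0.0929] dock 74.2 -319.4 yaw -2.08 F [-0.4  5.9  2.6] w 0.0257 25.000421404838562
```

Gripped at 26 mm. Following the arc.

send_rows(series="0.0037 0.001 0.0079 0 0 0;0.005 -0.0002 0.0071 0 0 0;0.0062 -0.0003 0.0062 0 0 0;0.0071 -0.0003 0.005 0 0 0;0.0079 -0.0003 0.0037 0 0 0;0 0 0 0 0 0")

```text
clock: 46.88
eef_pos: [0.6104, -0.1242, 0.1227]
eef_rot: [-3.14, 0.058, 0.003]
force: [-3.0, 5.0, 1.0]
width: 0.0255
gripper_force: 25.0
```

```bash
python3 st.py
```

```text
46.875 tcp [ 0.6104 -0.1242  0.1227] dock 103.3 -320.4 yaw -2.13 F [-3.  5.  1.] w 0.0255 24.97114598751068
```

send_rows(series="0.0084 -0.0003 0.0022 0 0 0;0.0087 -0.0003 0.0008 0 0 0;0.0087 -0.0003 -0.0008 0 0 0;0.0025 0 -0.0005 0 0 0;0 0 0 0 0 0;0 0 0 0 0 0")

```text
clock: 47.62
eef_pos: [0.6401, -0.1263, 0.1251]
eef_rot: [3.141, -0.059, 0.004]
force: [-0.8, 3.7, 5.1]
width: 0.0256
gripper_force: 25.0
```

```bash
python3 st.py
```

```text
47.625 tcp [ 0.6401 -0.1263  0.1251] dock 133.0 -321.4 yaw -2.15 F [-0.8  3.7  5.1] w 0.0256 24.992078840732574
```

send_rows(series="0 0 0 0 0 0;0 0 0 0 0 0;0 0 0 0 0 0;0 0 0 0 0 0;0 0 0.03 0 0 0;0 0 0.05 0 0 0;-0.02 0 0.05 0 0 0;-0.04 0 0.05 0 0 0;-0.04 0.0 0 0 0 0;0 0 0 0 0 0", claw=0.1)

```text
clock: 48.88
eef_pos: [0.538, -0.1269, 0.3039]
eef_rot: [3.14, -0.061, 0.001]
force: [0.6, -0.7, 0.0]
width: 0.0479
gripper_force: 0.0
```

```bash
python3 - <<'E'
from h import *
p,d,K,E=cam("scene");C=cloud(d,K,E);save("final",p)
q=C.reshape(-1,3)[(p.max(-1)<70).ravel()]
k=(abs(q[:,1]+.128)<.03)&(q[:,0]>.54)&(q[:,0]<.67)&(q[:,2]>.1)&(q[:,2]<.15);print("knob",k.sum(),np.median(q[k],0).round(3))
k=(abs(q[:,1]-.2)<.05)&(abs(q[:,0]-.55)<.08)&(q[:,2]>.083)&(q[:,2]<.097);print("bar?",k.sum(),np.median(q[k],0).round(3))
E
python3 st.py
```

```text
knob 76 [ 0.634 -0.129  0.139]
bar? 35 [0.53  0.191 0.086]
48.925 tcp [ 0.5394 -0.1266  0.3034] dock 32.4 -325.5 yaw -2.2 F [-0.3  0.1 -0.3] w 0.0481 0.0
```

View pics/final.png

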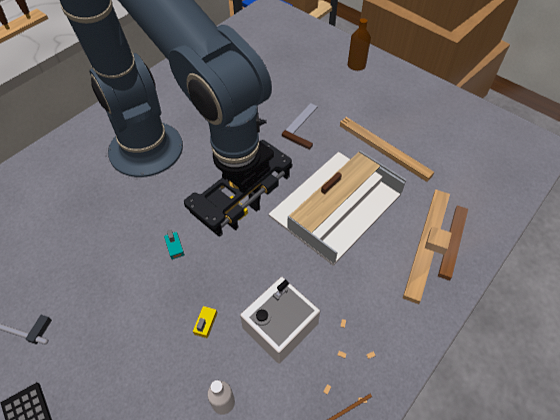

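The lever knob at (282,287) is back at its first place, the cover is shut over the bays, and the other things are undisturbed. Handing in.

```bash
python3 -c "
from plant import env
print(env.hand_in())"
```

```text
the job is handed in; nothing more can be done
None
```

The job is handed in at about 49 s: I tripped the breaker, opened the cover, slid both loose black batteries home in the two middle bays, shut the cover, and lifted the lever back up, where it stays; hand-in returned no verdict.

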